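# Let the drawbench winch off against its back stop

### The arm

A 6-joint arm with a two-finger parallel gripper is mounted at the origin on the work surface. World frame = base frame: x ahead of the robot, y to its left, z up, the work surface at z = 0. Lengths are in m, angles in rad, forces in N, time in s.
With the tool pointing down it reaches from about 0.275 to 0.85 m from the base axis. Payload 19 kg.
Tool frame: the origin (TCP) lies midway between the tips of the shut fingers; the grasp point (between the pads) lies 19 mm behind it (tcp_to_grasp is the distance from the TCP to the grasp point, in m); z points along the fingers, y is the line along which they close (so a half turn about z gives the same grasp; the last joint's range is limited). The gripper opens to 85 mm and grips with 20 to 120 N. Pads are 22 mm wide; open, the fingers measure 114 mm over their backs; the gripper's body (76 mm by 85 mm) begins 54 mm behind the grasp point. The pads swing forward as they close: fully open they stand 13 mm farther back than shut.
Start: joints at [-1.426, 0.15, 1.437, -0, 1.554, -0.134], TCP at [0.158, -0.553, 0.231] pointing down, gripper open.
Joint ranges: [-2.8, 2.8], [-0.68, 2.1], [0.12, 2.68], [-1.39, 4.53], [0.16, 2.79], [-2.81, 2.81]. Speed limits (rad/s): [1.89, 1.89, 2.22, 3.01, 3.01, 3.01].

### API

Orientations are given as a unit quaternion [w, x, y, z].
In Python, from plant import sense, get_image, camera_model, hand_in, tcp_to_grasp gives the robot as it stands.
- The arm moves only by the tool send_rows, never from a script. Its argument "rows" is a list that holds one entry, the list of rows, each a list of 7 numbers: the shift along the tool's x, y, z scaled (see below), then the turn, a rotation vector about the tool's x, y, z scaled (see below), then the opening, from -1 (shut) to 1 (fully open), so that 0 is half open. In form: [[[dx, dy, dz, wx, wy, wz, hand], ...]]. A call has 1 to 10 rows; each row is the pose to reach, as a shift and turn from the pose commanded when the call began, along the tool's axes at that moment; what a row does not reach only later rows make up. The controller multiplies each number of a shift by 0.5 m and each number of a turn by 90 degrees. A row lasts 1/8 s, in which the tool goes at most 62.5 mm and 10.7 degrees, less where a joint would pass 70% of its speed; a pose out of reach is approached as far as the arm can. A call with a number of a shift or a turn outside -1 to 1 is refused whole. A call with a gripper value outside its range is refused whole. The fingers move at their own pace and stop on an object; the grip force is fixed at half the most. Time passes only in rows, so rows that repeat a pose let the fingers close. It gives the time, the measured TCP pose, the force, the opening and the grip force at its end, in the units of the state.
- sense(): the state, without advancing time (a new reading comes with each control period).
- get_image(name): name is "scene" or "top" or "wrist"; returns the picture (420x560x3 uint8, red, green, blue); there is no depth.
- camera_model(name): a dict with "vfov" (degrees; the focal length in pixels is half the picture's height over the tangent of half this angle, whatever the lens; pixels are square), "cx", "cy" (the principal point, pixels), "R" (3x3) and "t" (3): a world point X has camera coordinates R X + t. Camera axes: x right, y down, z forward; pixel columns grow to the right and rows downward; lengths in m; the calibration is good to about 2 mm. A picture is of the moment at which its call begins: read the wrist's pose just before it. camera_model takes no time and is no camera call; for the wrist camera it gives the pose at the moment of the call.
- hand_in(): hands the job in; it is judged then, once.
The state is a dict: "time": time; "joint_positions": joint angles; "qvel": joint speeds; "effort": joint torques, N m; "tool_pos": TCP position; "eef_rot": TCP orientation; "ft_force": force on the tool from outside, world axes, zero at the start; "wrist_torque": the same for the moment, N m; "gripper_width": finger opening in m; "finger_force": force on a finger pad.
Only numpy, scipy, OpenCV 4.12 (cv2) and the standard library are available. Lean on these libraries where they do the work, as an engineer would, in place of code of your own. Each camera call takes 0.05 s, during which the arm holds its last target. There are 200 camera calls.

### The job

Let the small ratchet winch on the jeweller's bench right off: lift the brass pawl clear of the toothed wheel and lay it right back so that it stays up by itself, then turn the crank backward (counter-clockwise from above) until the red dog on the wheel comes up against the rubber buffer of the back stop. Feel for the buffer, press on it only gently, then let go and leave the dog resting on it with the pawl still laid back. Never force the wheel against the pawl, and leave the other things on the bench alone.

Things in the scene. Friction and masses are not known exactly. Their poses are not given: they have to be found in the camera images.
- winch: The winch, screwed to the bench: a green plate 210 x 270 x 12 mm with an upright wheel axis. Origin on the wheel axis at table height, z up. All places called 'winch x, y, z' below are in this frame (z = height above the table). Knob, pawl and stop stand on it.
- axis (a point): Point on the (vertical) wheel axis, 85 mm above the table, level with the middle of the crank knob.
- knob (a point): Centre of the crank knob: a dark wooden upright knob 26 mm in diameter and 45 mm tall (62 to 107 mm above the table), 72 mm from the wheel axis, at the end of a flat crank arm whose top is 60 mm above the table. It spins freely on its own pin, so a hand can keep its heading while it goes round.
- wheel (a joint): Turn of the wheel with its crank (rad): the direction of the knob seen from the axis, 0 = winch x, growing counter-clockwise from above = backward (letting off). Starts between -0.35 and 0.6. Bearing drag takes about 3.5 N at the knob; the wheel stays where it is left. The wheel is 124 mm in diameter, its upper face 36 mm above the table.
- teeth: The 16 steel saw teeth on the upper face of the wheel, 46 to 62 mm from the axis, tops 45 mm above the table; they turn with it. Origin on the wheel axis at table height; it turns with the wheel (its x axis points to the knob).
- pawl (a joint): Swing of the brass pawl about its level hinge (rad): about 0 to 0.2 with its nose down among the teeth (it blocks the wheel from turning counter-clockwise), growing as it is lifted up and outward from the wheel. It is loose: below about 1.55 it drops back into the teeth, beyond about 1.65 it falls outward and stays laid back on its rest at 2.3.
- nose: The brass nose of the pawl, 7 x 10 x 31 mm, that drops between the teeth. Origin on the pawl's hinge line at winch (0, -100, 70) mm; it turns with the pawl.
- lift_bar (a point): Middle of the free part of the pawl's steel lift bar: a round level bar 10 mm in diameter, parallel to winch x, sticking out of the pawl to the winch -x side (40 mm of it free, this point 33 mm from the pawl's middle). With the pawl down it lies 79 to 85 mm above the table, 31 mm from the hinge line. Nothing within 25 mm under it.
- pawl_hinge (a point): Point on the pawl's hinge line (parallel to winch x) level with the lift bar's point: at winch (-33, -100, 70) mm. The lift bar goes round this point in the upright plane of winch y and z, from the wheel side (winch +y) over the top to the outside (winch -y).
- dog: The red dog, a block 8 mm thick that sticks out of the wheel's rim to 88 mm from the axis, 23 to 37 mm above the table, 70 degrees counter-clockwise of the knob and turning with the wheel. Origin on the wheel axis at table height (turns with the wheel).
- stop: Back stop: grey 26 x 26 x 36 mm block with an adjusting bolt, black rubber buffer (14 mm diameter) on its end facing the dog. Origin 76 mm from the axis, winch direction 190 degrees, 30 mm up. The bolt's setting differs by up to 16 mm and is not measured: the dog meets the buffer at wheel 1.90 to 2.18 rad. The buffer yields 1 mm per 6 N, 4.5 mm at most; over 25 N is too hard.
- block: Bystander: black rubber bench block, a disc 72 mm in diameter and 24 mm high, origin under its centre.
- tin: Bystander: amber glass jar with a steel lid, 48 mm in diameter, 55 mm high, origin under its centre.
- driver: Bystander: small screwdriver with a red handle, 130 mm long, lying on the bench.

How it is judged:
On the way, in this order (a step that is already met when the one before it is completed fails the run):
1. the pawl is lifted clear of the teeth and swung back past its balance (value of joint pawl above 1.7 rad), for 0.2 s.
2. with the pawl laid back, the wheel is turned backward until the dog presses on the buffer (contact force between dog and stop above 0.3 N and value of joint pawl above 1.7 rad), for 0.2 s.
At the end, for the whole second after the job is handed in: The pawl lies back by itself (joint beyond 1.9), the dog rests on the buffer of the stop with more than 0.3 N, the wheel has been turned back beyond 1.8 and stands still (under 0.05 rad/s) (contact force between dog and stop above 0.3 N and value of joint pawl above 1.9 rad and value of joint wheel above 1.8 rad and velocity of joint wheel between -0.05 and 0.05 rad/s); the robot touches nothing.
It fails at once if the pawl and the teeth are forced against each other with more than 20 N (contact force between nose and teeth above 20 N).
It fails at once if the buffer is pressed with more than 25 N (contact force between dog and stop above 25 N).
It fails at once if the rubber block is moved more than 20 mm (distance of block from where it was at the start of the episode above 0.02 m).
It fails at once if the jar is moved more than 20 mm (distance of tin from where it was at the start of the episode above 0.02 m).
It fails at once if the screwdriver is moved more than 20 mm (distance of driver from where it was at the start of the episode above 0.02 m).
It also fails if it takes over 62 s, if anything falls off the work surface, if the arm or the gripper's body presses on something with over 40 N, if the wrist force passes 120 N, or if a joint passes its speed limit or range.

## Working session

There is one attempt and no reset: what is moved stays moved. The work goes in short steps, Python scripts to look and compute and a tool call to move; the robot and the scene stay as the last step left them, time stands still between calls to the robot, and variables do not carry over. Pictures are saved under pics/ and viewed, at most 10 in all, crops included, and the job is handed in when it is done.

Besides the shell and the picture viewer there is one more tool, called after "Call:" by a JSON object that holds its "api" and its "payload". send_rows: Moves the arm, as the interface text tells. Shifts and turns lie within -1 to 1; 1 stands for 0.5 m of shift or 90 degrees of turn. Its arguments: {"type":"object","properties":{"rows":{"type":"array","items":{"type":"array","items":{"type":"array","items":{"type":"number"}}}}},"required":["rows"]}

```bash
mkdir -p pics; ls; python3 - <<'E'
from plant import *
import cv2
s=sense();print(s,tcp_to_grasp)
for n in("scene","top"):
    cv2.imwrite(f"pics/{n}0.png",get_image(n)[:,:,::-1]);print(n,camera_model(n))
E
```

```text
pics
{'time': 0.0, 'joint_positions': array([-1.42598534e+00,  1.50956779e-01,  1.43800054e+00, -7.89122668e-07,
        1.55383981e+00, -1.34006989e-01]), 'qvel': array([ 0.00030759,  0.00144762,  0.0003104 ,  0.0006584 ,  0.00053673,
       -0.00140024]), 'effort': array([-2.32425067e-03, -7.13040733e+01, -5.70878863e+01, -2.81538196e-04,
        9.05326742e-03,  1.45258116e-05]), 'tool_pos': array([ 0.15819155, -0.55255071,  0.2307073 ]), 'eef_rot': array([-6.02227541e-04,  9.90298115e-01,  1.38957841e-01, -3.64776933e-06]), 'ft_force': array([-0.21610521,  0.08045054, -0.13362921]), 'wrist_torque': array([-0.0370575 ,  0.06101883, -0.07973758]), 'finger_force': 0.0, 'gripper_width': 0.08571013387294063} 0.0187
scene {'vfov': 45.4807424511491, 'cx': 286.03749709648747, 'cy': 204.16095048988387, 'R': array([[ 0.28987127,  0.95705443, -0.00463327],
       [ 0.72243509, -0.22198028, -0.65483761],
       [-0.62774373,  0.18647137, -0.75575541]]), 't': array([-0.1935983 , -0.34109664,  1.35301492])}
top {'vfov': 54.18047902983413, 'cx': 276.3641650974539, 'cy': 212.47041977493492, 'R': array([[ 0.00934652, -0.99995009,  0.00353018],
       [-0.98400153, -0.00982546, -0.17788885],
       [ 0.17791466, -0.00181106, -0.98404425]]), 't': array([0.01002612, 0.54292604, 0.77311016])}
```

View pics/scene0.png

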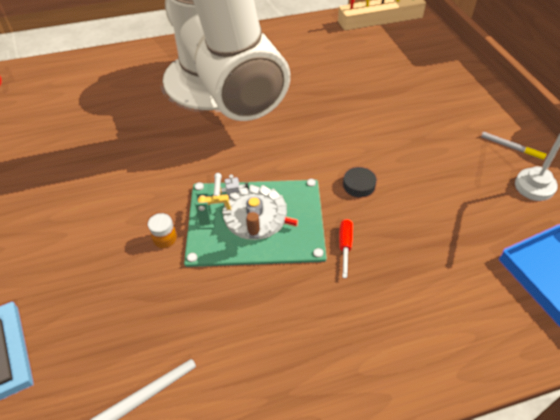

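View pics/top0.png

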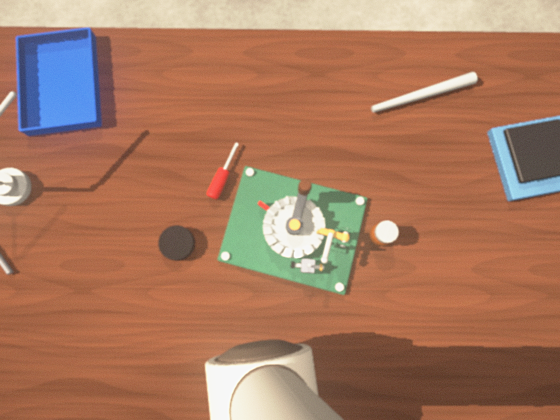

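```bash
cat > h.py <<'E'
import numpy as np,cv2
from plant import *
def K(c):
    f=210/np.tan(np.radians(c["vfov"]/2)); return np.array([[f,0,c["cx"]],[0,f,c["cy"]],[0,0,1]])
def ray(c,p):
    R=np.array(c["R"]);d=R.T@np.linalg.inv(K(c))@np.array([p[0],p[1],1.]);return -R.T@np.array(c["t"]),d/np.linalg.norm(d)
def onz(c,p,z):
    o,d=ray(c,p);return o+d*(z-o[2])/d[2]
def tri(c1,p1,c2,p2):
    P=[K(c)@np.c_[c["R"],c["t"]] for c in(c1,c2)]
    X=cv2.triangulatePoints(P[0],P[1],np.float64(p1),np.float64(p2))[:,0];return X[:3]/X[3]
def proj(c,X):
    q=K(c)@(np.array(c["R"])@X+c["t"]);return q[:2]/q[2]
E
python3 - <<'E'
from h import *
for n,box in(("scene",(170,160,160,120)),("top",(210,155,170,150))):
    c=camera_model(n);im=cv2.imread(f"pics/{n}0.png");hsv=cv2.cvtColor(im,cv2.COLOR_BGR2HSV)
    g=cv2.inRange(hsv,(60,80,40),(90,255,255))
    g=cv2.morphologyEx(g,cv2.MORPH_OPEN,np.ones((3,3)))
    ct=max(cv2.findContours(g,0,2)[0],key=cv2.contourArea);h=cv2.convexHull(ct)[:,0]
    w=np.float32([onz(c,p,.012)[:2]for p in h])*1000
    r=cv2.minAreaRect(w);print(n,r,cv2.boxPoints(r).round(1).tolist())
    # yellow
    y=cv2.inRange(hsv,(20,120,120),(35,255,255));x0,y0,a,b=box
    _,_,st,ce=cv2.connectedComponentsWithStats(y)
    for s,e in zip(st[1:],ce[1:]):
        if s[4]>8 and x0<e[0]<x0+a and y0<e[1]<y0+b:print("yellow",s,e.round(1))
s=cv2.imread("pics/scene0.png")[155:275,140:370];t=cv2.imread("pics/top0.png")[155:305,205:405]
o=np.zeros((600,800,3),np.uint8)
cv2.imwrite("pics/c1.png",np.hstack([cv2.resize(s,None,fx=1.75,fy=1.75,interpolation=2) if 0 else cv2.resize(s,(400,209)),np.zeros((209,1,3),np.uint8)]) if 0 else cv2.resize(t,(800,600),interpolation=2))
cv2.imwrite("pics/c2.png",cv2.resize(s[:, :],(800,417),interpolation=2))
E
```

```text
scene ((520.8777465820312, -21.320083618164062), (265.4374084472656, 208.58541870117188), 75.46925354003906) [[386.6000061035156, -123.5999984741211], [588.5, -176.0], [655.0999755859375, 81.0], [453.20001220703125, 133.3000030517578]]
yellow [198 194  33  15 237] [215.1 199.3]
yellow [249 198  10   8  69] [253.7 201.6]Traceback (most recent call last):
  File "<stdin>", line 6, in <module>
ValueError: max() iterable argument is empty
```

```bash
python3 - <<'E'
from h import *
for n,box in(("scene",(170,160,160,120)),("top",(210,155,170,150))):
    c=camera_model(n);im=cv2.imread(f"pics/{n}0.png");hsv=cv2.cvtColor(im,cv2.COLOR_BGR2HSV)
    if n=="top":print(hsv[190,250],hsv[260,250])
    g=cv2.inRange(hsv,(45,60,30),(95,255,255))
    g=cv2.morphologyEx(g,cv2.MORPH_OPEN,np.ones((3,3)))
    ct=max(cv2.findContours(g,0,2)[0],key=cv2.contourArea);h=cv2.convexHull(ct)[:,0]
    w=np.float32([onz(c,p,.012)[:2]for p in h])*1000
    r=cv2.minAreaRect(w);print(n,r,cv2.boxPoints(r).round(1).tolist())
    y=cv2.inRange(hsv,(18,120,100),(35,255,255));x0,y0,a,b=box
    _,_,st,ce=cv2.connectedComponentsWithStats(y)
    for s,e in zip(st[1:],ce[1:]):
        if s[4]>8 and x0<e[0]<x0+a and y0<e[1]<y0+b:print("yellow",s,e.round(1))
s=cv2.imread("pics/scene0.png")[160:265,180:330];t=cv2.imread("pics/top0.png")[160:295,220:400]
cv2.imwrite("pics/c1.png",cv2.resize(t,(800,600),interpolation=2))
cv2.imwrite("pics/c2.png",cv2.resize(s,(800,560),interpolation=2))
E
```

```text
scene ((520.4186401367188, -20.86322021484375), (268.8028259277344, 211.9269561767578), 75.47222137451172) [[384.1000061035156, -124.4000015258789], [589.2999877929688, -177.5], [656.7000122070312, 82.69999694824219], [451.6000061035156, 135.8000030517578]]
yellow [198 194  33  15 240] [215.2 199.4]
yellow [248 198  11   8  73] [253.5 201.7]
yellow [169 230   6   8  25] [172. 234.]
[ 61  70 183] [ 64  74 192]
top ((516.4790649414062, -19.57269287109375), (267.7145080566406, 207.6623992919922), 75.5114974975586) [[382.5, -123.19999694824219], [583.5, -175.1999969482422], [650.5, 84.0999984741211], [449.3999938964844, 136.0]]
yellow [325 228  18  12  52] [334.6 232.9]
yellow [318 231   9   5  15] [321.9 233.1]
yellow [346 235   3   6  15] [346.9 237.7]
```

View pics/c1.png

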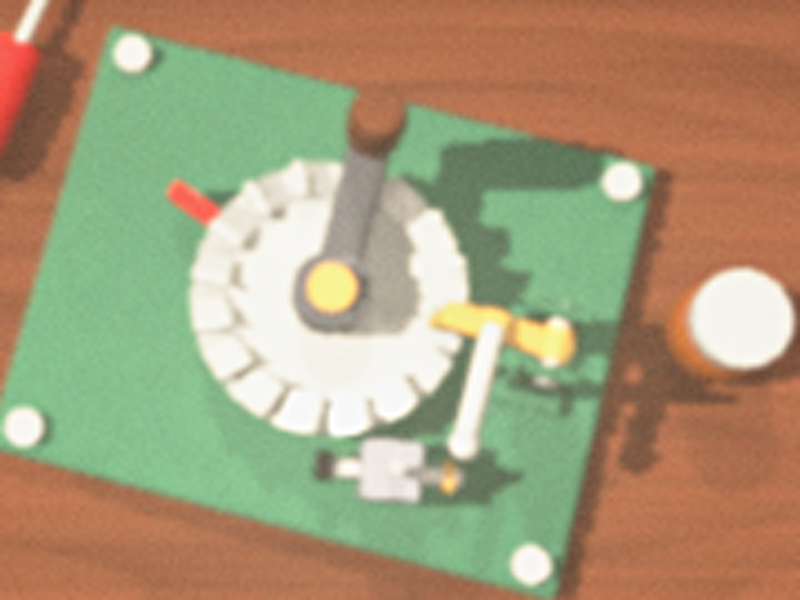

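View pics/c2.png

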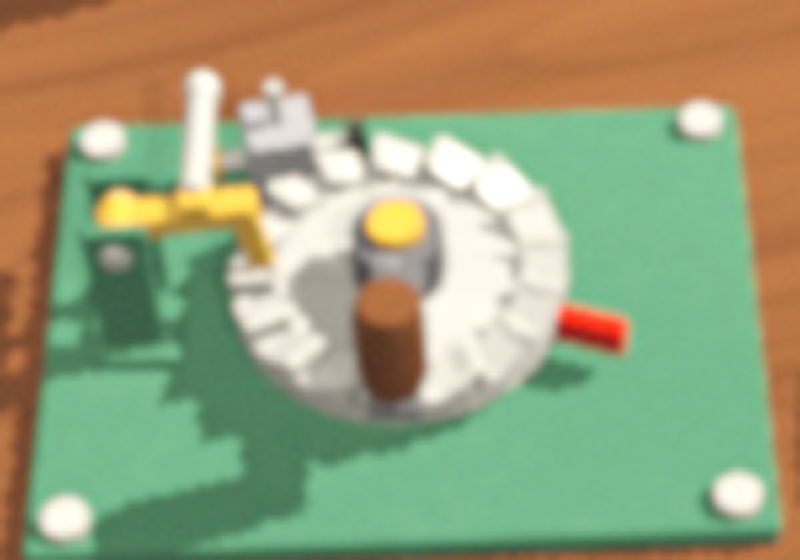

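```bash
python3 - <<'E'
from h import *
S=camera_model("scene");T=camera_model("top")
t=lambda x,y:(x/4.444+220-.4,y/4.444+160-.4); s=lambda x,y:(x/5.333+180-.4,y/5.333+160-.4)
hub=tri(T,t(331,287),S,s(395,222));print("hub",hub)
a=np.radians(-14.5);Rw=np.array([[np.cos(a),np.sin(a),0],[-np.sin(a),np.cos(a),0],[0,0,1]])
for n,p,q in(("knobtop",(378,113),(392,296)),("barend",(463,443),(203,80)),("barbase",(490,328),(199,180))):
    X=tri(T,t(*p),S,s(*q));print(n,X,Rw@(X-hub*[1,1,0]),np.degrees(np.arctan2(*(Rw@(X-hub))[[1,0]])))
    e=[np.hypot(*(proj(c,X)-f(*v)))for c,f,v in((T,t,p),(S,s,q))];print(e)
print("screws",[ (Rw@(onz(T,t(*p),.016)-hub*[1,1,0])).round(4).tolist() for p in((132,53),(621,182),(530,564),(25,427))])
print("wheel ctr top", onz(T,t(331,298),.045))
W=lambda *v:np.array([*hub[:2],0])+Rw.T@np.array(v)
print("liftbar",W(-.033,-.069,.082),"hinge",W(-.033,-.1,.07),"axis",W(0,0,.085), "stop",W(*(.076*np.array([np.cos(3.316),np.sin(3.316)])),.03))
E
```

```text
hub [ 0.5169532  -0.01970211  0.06484591]
knobtop [ 0.58530422 -0.03662117  0.10727019] [0.07041008 0.00073358 0.10727019] 0.5969251992963436
[np.float64(0.37721743791621254), np.float64(0.2654963052922494)]
barend [ 0.44777343 -0.07421411  0.0876308 ] [-0.05332752 -0.07009689  0.0876308 ] -127.26274102684413
[np.float64(0.09502852556967332), np.float64(0.06017935506673638)]
barbase [ 0.49658868 -0.08598398  0.08770275] [-0.0031202  -0.0692695   0.08770275] -92.57911116238718
[np.float64(0.03828616554482956), np.float64(0.02536284819491298)]
screws [[0.0923, 0.12, 0.016], [0.0917, -0.1195, 0.016], [-0.0918, -0.1194, 0.016], [-0.0918, 0.1194, 0.016]]
wheel ctr top [ 0.51500927 -0.020413    0.045     ]
liftbar [ 0.46772811 -0.07824176  0.082     ] hinge [ 0.45996633 -0.10825434  0.07      ] axis [ 0.5169532  -0.01970211  0.085     ] stop [ 0.44118823 -0.01372971  0.03      ]
```

```bash
cat >> h.py <<'E'
from scipy.spatial.transform import Rotation as Ro
A=np.array([.517,-.0197,0]);YAW=-14.5
def W(x,y,z):  # winch mm -> world m
    return A+Ro.from_euler('z',YAW,degrees=True).apply(np.array([x,y,z])/1000)
def inw(p): return Ro.from_euler('z',-YAW,degrees=True).apply(np.array(p)-A)*1000
def down(yaw): return Ro.from_euler('z',yaw,degrees=True)*Ro.from_euler('x',180,degrees=True)
def cur():
    s=sense();q=s["eef_rot"];return s,np.array(s["tool_pos"]),Ro.from_quat([*q[1:],q[0]])
def rows(targets):
    s,p,R=cur()
    for P,Rt in targets:
        print(np.round(np.r_[R.inv().apply(P-p)/.5,(R.inv()*Rt).as_rotvec()/(np.pi/2)],4).tolist())
def st():
    s,p,R=cur();print("t",round(s["time"],2),"winch",inw(p).round(1),"yaw",R.as_euler('zyx',degrees=True).round(1),"F",np.round(s["ft_force"],1),"w",round(s["gripper_width"],4),s["finger_force"])
E
python3 -c "
from h import *
st();rows([(W(-33,-69,140),down(YAW)),(W(-33,-69,65),down(YAW))])"
```

```text
t 0.1 winch [-213.9 -605.8  230.7] yaw [ -16.    -0.  -179.9] F [-0.1  0.4  0.5] w 0.0853 0.0
[0.8563, -0.7415, 0.1824, -0.0007, 0.0001, 0.3386]
[0.8563, -0.7413, 0.3324, -0.0007, 0.0001, 0.3386]
```

Call:
{"api": "send_rows", "payload": {"rows": [[[0.856,-0.741,0.182,0,0,0.339,0.2],[0.856,-0.741,0.182,0,0,0.339,0.2],[0.856,-0.741,0.182,0,0,0.339,0.2],[0.856,-0.741,0.182,0,0,0.339,0.2],[0.856,-0.741,0.182,0,0,0.339,0.2],[0.856,-0.741,0.182,0,0,0.339,0.2],[0.856,-0.741,0.182,0,0,0.339,0.2],[0.856,-0.741,0.182,0,0,0.339,0.2],[0.856,-0.741,0.182,0,0,0.339,0.2],[0.856,-0.741,0.182,0,0,0.339,0.2]]]}}

```text
time: 1.35
tool_pos: [0.4685, -0.0759, 0.1395]
eef_rot: [-0.0, 0.992, -0.125, -0.001]
ft_force: [-1.8, -0.9, -0.2]
gripper_width: 0.0513
finger_force: 0.0
```

```bash
sed -i "s/as_euler('zyx'/as_euler('ZYX'/" h.py; python3 - <<'E'
from h import *
st();c=camera_model("wrist");im=get_image("wrist");st()
im=np.ascontiguousarray(im[:,:,::-1])
for v in((-33,-69,82),(-53,-69,85),(-13,-69,82),(0,0,65)):
    p=proj(c,W(*v));print(v,p.round(0));cv2.circle(im,tuple(int(x) for x in p),4,(255,0,255),1)
cv2.imwrite("pics/w1.png",im);rows([(W(-33,-69,65),down(YAW))])
E
```

```text
t 1.35 winch [-32.9 -66.5 139.5] yaw [-1.43e+01  1.00e-01 -1.80e+02] F [-1.8 -0.9 -0.2] w 0.0513 0.0
t 1.4 winch [-32.7 -66.6 139.4] yaw [-1.44e+01  1.00e-01 -1.80e+02] F [-0.6  0.9 -0.3] w 0.0513 0.0
(-33, -69, 82) [284. 213.]
(-53, -69, 85) [284. 242.]
(-13, -69, 82) [284. 186.]
(0, 0, 65) [189. 163.]
[-0.0004, 0.0049, 0.1488, -0.0005, 0.0008, 0.0015]
```

View pics/w1.png

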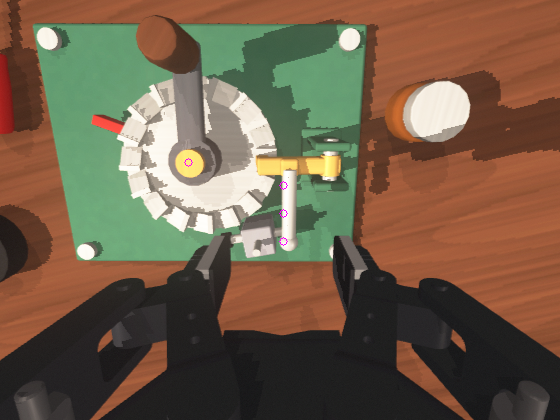

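Call:
{"api": "send_rows", "payload": {"rows": [[[0,0.014,0,0,0,0,0.2],[0,0.014,0.06,0,0,0,0.2],[0,0.014,0.1,0,0,0,0.2],[0,0.014,0.138,0,0,0,0.2],[0,0.014,0.138,0,0,0,0.2],[0,0.014,0.138,0,0,0,0.2]]]}}

```text
time: 2.15
tool_pos: [0.466, -0.0867, 0.0723]
eef_rot: [0.0, 0.992, -0.127, 0.0]
ft_force: [-0.1, -0.4, 0.1]
gripper_width: 0.0517
finger_force: 0.0
```

```bash
python3 -c "
from h import *
st()"
```

```text
t 2.15 winch [-32.6 -77.6  72.3] yaw [-1.46e+01 -1.00e-01  1.80e+02] F [-0.1 -0.4  0.1] w 0.0517 0.0
```

Call:
{"api": "send_rows", "payload": {"rows": [[[0,0,0,0,0,0,-1],[0,0,0,0,0,0,-1],[0,0,0,0,0,0,-1],[0,0,0,0,0,0,-1],[0,0,0,0,0,0,-1],[0,0,0,0,0,0,-1]]]}}

```text
time: 2.9
tool_pos: [0.467, -0.0817, 0.0723]
eef_rot: [-0.004, 0.992, -0.126, 0.001]
ft_force: [6.0, 41.7, 14.7]
gripper_width: 0.0073
finger_force: 59.1
```

```bash
python3 -c "
from h import *
st()
s,p,R=cur();y,z=inw(p)[1:]
th0=np.degrees(np.arctan2(z+18.7-70,y+100));r=33.4;print(th0,np.hypot(z+18.7-70,y+100))
z0=np.sqrt(r*r-(y+100)**2);t0=np.degrees(np.arctan2(z0,y+100))
for t in np.linspace(t0,145,9)[1:]:
    print(round(t,1),np.round([-(r*np.cos(np.radians(t))-(y+100))/500,-(r*np.sin(np.radians(t))-z0)/500],4))
"
```

```text
t 2.9 winch [-32.9 -72.6  72.3] yaw [ -14.5   -0.  -179.6] F [ 6.  41.7 14.7] w 0.0073 59.05030846595764
37.47127485198599 34.57940953589484
48.5 [ 0.0106 -0.012 ]
62.3 [ 0.0238 -0.0211]
76.1 [ 0.0388 -0.0268]
89.9 [ 0.0547 -0.0287]
103.7 [ 0.0707 -0.0268]
117.4 [ 0.0857 -0.0212]
131.2 [ 0.0989 -0.0122]
145.0 [ 0.1096 -0.0002]
```

Call:
{"api": "send_rows", "payload": {"rows": [[[0,0.001,-0.012,0,0,0,-1],[0,0.008,-0.017,0,0,0,-1],[0,0.015,-0.022,0,0,0,-1],[0,0.023,-0.026,0,0,0,-1],[0,0.031,-0.029,0,0,0,-1],[0,0.031,-0.029,0,0,0,-1]]]}}

```text
time: 3.65
tool_pos: [0.4634, -0.1002, 0.0885]
eef_rot: [-0.0, 0.992, -0.126, 0.002]
ft_force: [-7.2, 9.4, 36.2]
gripper_width: 0.0072
finger_force: 65.3
```

```bash
python3 -c "
from h import *
st()
s,p,R=cur();y,z=inw(p)[1:];print(np.degrees(np.arctan2(z-53.2,y+100)),np.hypot(z-53.2,y+100))"
```

```text
t 3.65 winch [-31.7 -91.4  88.5] yaw [ -14.5   -0.2 -180. ] F [-7.2  9.4 36.2] w 0.0072 65.27289748191833
76.30302203010474 36.3494909005117
```

Call:
{"api": "send_rows", "payload": {"rows": [[[0,0,-0.006,0,0,0,-1],[0,0.009,-0.007,0,0,0,-1],[0,0.017,-0.007,0,0,0,-1],[0,0.026,-0.006,0,0,0,-1],[0,0.035,-0.005,0,0,0,-1],[0,0.043,-0.002,0,0,0,-1],[0,0.051,0.002,0,0,0,-1],[0,0.051,0.002,0,0,0,-1]]]}}

```text
time: 4.65
tool_pos: [0.4571, -0.1257, 0.0857]
eef_rot: [0.0, 0.992, -0.126, 0.002]
ft_force: [10.3, -1.1, -0.4]
gripper_width: 0.0077
finger_force: 60.8
```

```bash
python3 -c "
from h import *
st()
cv2.imwrite('pics/s1.png',cv2.resize(get_image('scene')[130:270,150:330,::-1],(800,600)))"
```

```text
t 4.65 winch [ -31.5 -117.6   85.7] yaw [ -14.5   -0.2 -180. ] F [10.3 -1.1 -0.4] w 0.0077 60.77118515968323
```

View pics/s1.png

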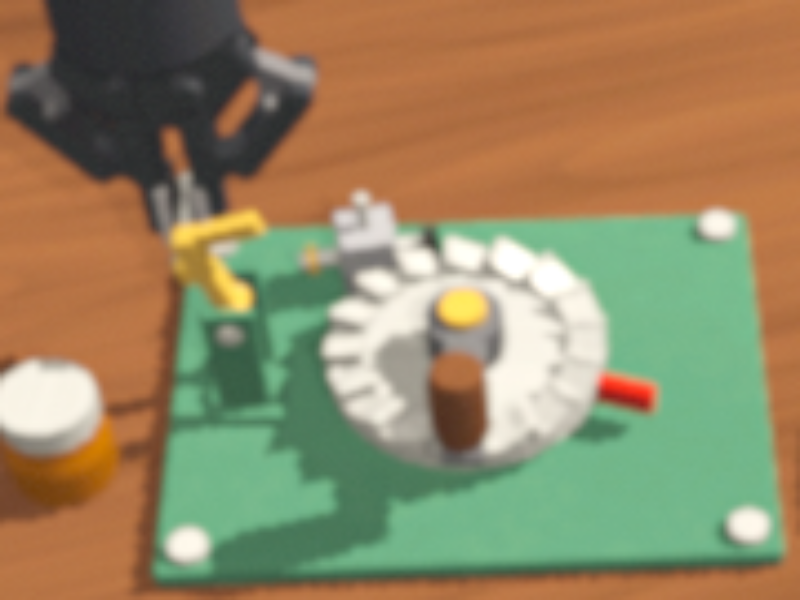

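Call:
{"api": "send_rows", "payload": {"rows": [[[0,0.007,0.005,0,0,0,-1],[0,0.013,0.01,0,0,0,-1],[0,0.018,0.016,0,0,0,-1],[0,0.018,0.016,0,0,0,-1],[0,0.018,0.016,0,0,0,-1]]]}}

```text
time: 5.32
tool_pos: [0.4555, -0.1336, 0.078]
eef_rot: [-0.001, 0.992, -0.126, 0.002]
ft_force: [14.2, 7.9, 2.8]
gripper_width: 0.0073
finger_force: 61.2
```

```bash
python3 -c "
from h import *
st()"
```

```text
t 5.33 winch [ -31.  -125.6   78. ] yaw [ -14.5   -0.3 -179.9] F [14.2  7.9  2.8] w 0.0073 61.221699714660645
```

Call:
{"api": "send_rows", "payload": {"rows": [[[0,0,0,0,0,0,0],[0,0,0,0,0,0,0],[0,0,0,0,0,0,0],[0,0,-0.05,0,0,0,0],[0,0,-0.1,0,0,0,0],[0,0,-0.15,0,0,0,0],[0,0,-0.2,0,0,0,0],[0,0,-0.2,0,0,0,0]]]}}

```text
time: 6.32
tool_pos: [0.454, -0.1343, 0.1784]
eef_rot: [0.0, 0.992, -0.127, 0.001]
ft_force: [0.7, -0.0, 0.4]
gripper_width: 0.0428
finger_force: 0.0
```

```bash
python3 - <<'E'
from h import *
st()
a=cv2.resize(get_image('scene')[150:265,170:330,::-1],(400,288));b=cv2.resize(get_image('top')[160:295,220:400,::-1],(400,300))
cv2.imwrite('pics/s2.png',np.vstack([a,b]))
E
```

```text
t 6.33 winch [ -32.3 -126.7  178.4] yaw [-14.5  -0.2 180. ] F [ 0.7 -0.   0.4] w 0.0428 0.0
```

View pics/s2.png

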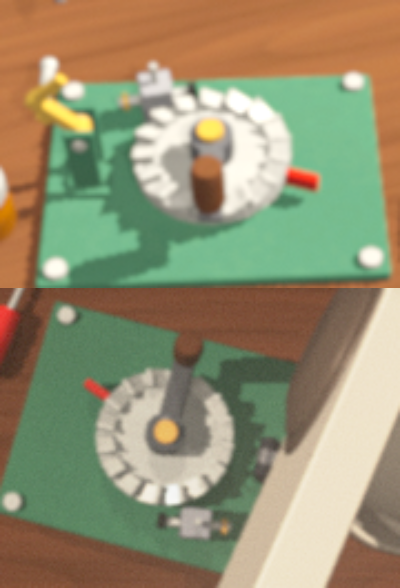

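Call:
{"api": "send_rows", "payload": {"rows": [[[0.1,-0.127,0.03,0,0,-0.1,0.9],[0.209,-0.255,0.077,0,0,-0.2,0.9],[0.209,-0.255,0.077,0,0,-0.278,0.9],[0.209,-0.255,0.077,0,0,-0.278,0.9],[0.209,-0.255,0.077,0,0,-0.278,0.9],[0.209,-0.255,0.077,0,0,-0.278,0.9]]]}}

```text
time: 7.18
tool_pos: [0.586, -0.0375, 0.1385]
eef_rot: [0.0, 0.996, 0.091, 0.0]
ft_force: [0.1, -0.3, 0.8]
gripper_width: 0.0811
finger_force: 0.0
```

```bash
python3 - <<'E'
from h import *
st();c=camera_model("wrist");im=np.ascontiguousarray(get_image("wrist")[:,:,::-1]);st();print(sense()["joint_positions"].round(2))
for v in((72,0,107),(0,0,65)):
    p=proj(c,W(*v));print(p);cv2.circle(im,tuple(int(x) for x in p),4,(255,0,255),1)
cv2.imwrite("pics/w2.png",im);rows([(W(72,.7,75),down(YAW+25))])
E
```

```text
t 7.17 winch [7.120e+01 1.000e-01 1.385e+02] yaw [ 10.4  -0.  180. ] F [ 0.1 -0.3  0.8] w 0.0811 0.0
t 7.22 winch [7.130e+01 1.000e-01 1.388e+02] yaw [ 10.4  -0.  180. ] F [-0.3 -0.6 -0.7] w 0.081 0.0
[-0.19  0.22  1.54  0.    1.38  1.19]
[281.06389362 224.96763051]
[243.45580614 283.53688299]
[0.0017, -0.0006, 0.1275, 0.0001, -0.0003, -0.0012]
```

View pics/w2.png

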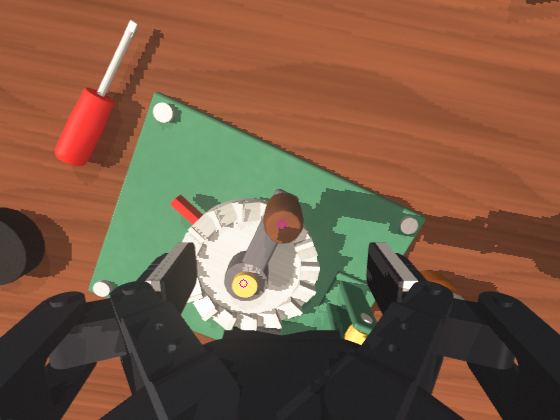

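Call:
{"api": "send_rows", "payload": {"rows": [[[0.002,0,0.06,0,0,0,0.3],[0.002,0,0.1,0,0,0,0.3],[0.002,0,0.127,0,0,0,0.3],[0.002,0,0.127,0,0,0,-1],[0.002,0,0.127,0,0,0,-1],[0.002,0,0.127,0,0,0,-1],[0.002,0,0.127,0,0,0,-1],[0.002,0,0.127,0,0,0,-1],[0.002,0,0.127,0,0,0,-1]]]}}

```text
time: 8.35
tool_pos: [0.588, -0.0368, 0.0758]
eef_rot: [0.0, 0.996, 0.091, 0.001]
ft_force: [-2.5, -2.1, 7.2]
gripper_width: 0.0248
finger_force: 59.3
```

```bash
cat >> h.py <<'E'
def arc(degs):
    """state + rows from the pose held (reference given as winch angle), r=72"""
    s,p,R=cur();w=inw(p);a=np.degrees(np.arctan2(w[1],w[0]));F=Ro.from_euler('z',-YAW,degrees=True).apply(s["ft_force"])
    t=np.radians(a);print("ang",round(a,2),"r",np.hypot(w[0],w[1]).round(1),"Ftan",round(-F[0]*np.sin(t)+F[1]*np.cos(t),1),"Frad",round(F[0]*np.cos(t)+F[1]*np.sin(t),1),"Fz",round(F[2],1))
    rows([(W(72*np.cos(np.radians(d)),72*np.sin(np.radians(d)),w[2]),R) for d in degs])
E
python3 -c "
from h import *
st();arc([8,16,24,32,40,48,56,64,70])"
```

```text
t 8.35 winch [73.   1.2 75.8] yaw [ 1.05e+01 -1.00e-01  1.80e+02] F [-2.5 -2.1  7.2] w 0.0248 59.34362769126892
ang 0.95 r 73.0 Ftan -2.7 Frad -1.9 Fz 7.2
[0.0044, -0.0174, -0.0, 0.0, 0.0, 0.0]
[0.0089, -0.037, -0.0, 0.0, 0.0, 0.0]
[0.0106, -0.057, -0.0, 0.0, 0.0, 0.0]
[0.0096, -0.0771, -0.0, 0.0, 0.0, 0.0]
[0.0057, -0.0968, -0.0001, 0.0, 0.0, 0.0]
[-0.0008, -0.1158, -0.0001, 0.0, 0.0, 0.0]
[-0.0099, -0.1337, -0.0001, 0.0, 0.0, 0.0]
[-0.0215, -0.1501, -0.0001, 0.0, 0.0, 0.0]
[-0.0316, -0.1613, -0.0002, 0.0, 0.0, 0.0]
```

Call:
{"api": "send_rows", "payload": {"rows": [[[0.003,-0.009,0,0,0,0,-1],[0.006,-0.025,0,0,0,0,-1],[0.009,-0.04,0,0,0,0,-1],[0.0106,-0.057,0,0,0,0,-1],[0.0096,-0.077,0,0,0,0,-1],[0.0057,-0.097,0,0,0,0,-1],[-0.0008,-0.116,0,0,0,0,-1],[-0.01,-0.134,0,0,0,0,-1],[-0.0215,-0.15,0,0,0,0,-1],[-0.0215,-0.15,0,0,0,0,-1]]]}}

```text
time: 9.6
tool_pos: [0.5633, 0.036, 0.0758]
eef_rot: [-0.0, 0.996, 0.092, 0.001]
ft_force: [-1.9, 3.1, 8.9]
gripper_width: 0.0247
finger_force: 59.9
```

```bash
python3 -c "
from h import *
st();arc([64,72,80,88,94,98,100,102])"
```

```text
t 9.6 winch [30.9 65.5 75.8] yaw [ 1.05e+01 -1.00e-01 -1.80e+02] F [-1.9  3.1  8.9] w 0.0247 59.92251634597778
ang 64.75 r 72.5 Ftan 3.4 Frad 1.2 Fz 8.9
[0.0005, 0.0021, -0.0, 0.0, 0.0, 0.0]
[-0.0132, -0.0126, -0.0, 0.0, 0.0, 0.0]
[-0.0288, -0.0253, -0.0, 0.0, 0.0, 0.0]
[-0.046, -0.0356, -0.0, 0.0, 0.0, 0.0]
[-0.0598, -0.0418, -0.0001, 0.0, 0.0, 0.0]
[-0.0693, -0.045, -0.0001, 0.0, 0.0, 0.0]
[-0.0741, -0.0464, -0.0001, 0.0, 0.0, 0.0]
[-0.079, -0.0477, -0.0001, 0.0, 0.0, 0.0]
```

Call:
{"api": "send_rows", "payload": {"rows": [[[-0.005,-0.005,0,0,0,0,-1],[-0.0132,-0.0126,0,0,0,0,-1],[-0.0288,-0.0253,0,0,0,0,-1],[-0.046,-0.0356,0,0,0,0,-1],[-0.06,-0.042,0,0,0,0,-1],[-0.0693,-0.045,0,0,0,0,-1],[-0.079,-0.0477,0,0,0,0,-1],[-0.079,-0.0477,0,0,0,0,-1]]]}}

```text
time: 10.6
tool_pos: [0.5203, 0.052, 0.0757]
eef_rot: [-0.0, 0.996, 0.091, 0.001]
ft_force: [-1.5, 3.6, 8.9]
gripper_width: 0.0245
finger_force: 59.8
```

```bash
python3 -c "
from h import *
st();arc([104,106,108,109,110,111,112,113,114,115,116,118])"
```

```text
t 10.6 winch [-14.8  70.3  75.7] yaw [ 1.05e+01 -1.00e-01 -1.80e+02] F [-1.5  3.6  8.9] w 0.0245 59.761619567871094
ang 101.87 r 71.8 Ftan 1.6 Frad 3.5 Fz 8.9
[-0.0051, -0.0015, -0.0, 0.0, 0.0, 0.0]
[-0.0101, -0.0024, -0.0, 0.0, 0.0, 0.0]
[-0.0151, -0.0031, -0.0, 0.0, 0.0, 0.0]
[-0.0176, -0.0033, -0.0, 0.0, 0.0, 0.0]
[-0.0201, -0.0036, -0.0, 0.0, 0.0, 0.0]
[-0.0226, -0.0038, -0.0, 0.0, 0.0, 0.0]
[-0.0251, -0.0039, -0.0, 0.0, 0.0, 0.0]
[-0.0276, -0.004, -0.0, 0.0, 0.0, 0.0]
[-0.0301, -0.0041, -0.0, 0.0, 0.0, 0.0]
[-0.0326, -0.0041, -0.0, 0.0, 0.0, 0.0]
[-0.0351, -0.0041, -0.0001, 0.0, 0.0, 0.0]
[-0.0402, -0.0039, -0.0001, 0.0, 0.0, 0.0]
```

Call:
{"api": "send_rows", "payload": {"rows": [[[-0.005,-0.0015,0,0,0,0,-1],[-0.01,-0.0024,0,0,0,0,-1],[-0.015,-0.003,0,0,0,0,-1],[-0.015,-0.003,0,0,0,0,-1],[-0.015,-0.003,0,0,0,0,-1]]]}}

```text
time: 11.22
tool_pos: [0.513, 0.0519, 0.0758]
eef_rot: [-0.0, 0.996, 0.091, 0.001]
ft_force: [1.0, 2.6, 8.5]
gripper_width: 0.0245
finger_force: 59.7
```

```bash
python3 -c "
from h import *
arc([110,112])"
```

```text
ang 107.73 r 71.7 Ftan -1.2 Frad 2.6 Fz 8.5
[-0.0056, -0.0012, -0.0, 0.0, 0.0, 0.0]
[-0.0106, -0.0015, -0.0, 0.0, 0.0, 0.0]
```

Call:
{"api": "send_rows", "payload": {"rows": [[[-0.0025,-0.0003,0,0,0,0,-1],[-0.005,-0.0005,0,0,0,0,-1],[-0.005,-0.0005,0,0,0,0,-1],[-0.005,-0.0005,0,0,0,0,-1]]]}}

```text
time: 11.72
tool_pos: [0.5106, 0.0517, 0.0758]
eef_rot: [-0.0, 0.996, 0.091, 0.001]
ft_force: [1.8, 1.9, 7.4]
gripper_width: 0.0245
finger_force: 59.7
```

```bash
python3 -c "
from h import *
arc([110,112,114])"
```

```text
ang 109.6 r 71.7 Ftan -2.0 Frad 1.7 Fz 7.4
[-0.0009, -0.0007, -0.0, 0.0, 0.0, 0.0]
[-0.006, -0.001, -0.0, 0.0, 0.0, 0.0]
[-0.011, -0.0012, -0.0, 0.0, 0.0, 0.0]
```

Call:
{"api": "send_rows", "payload": {"rows": [[[-0.0025,-0.0002,0,0,0,0,-1],[-0.005,-0.0004,0,0,0,0,-1],[-0.005,-0.0004,0,0,0,0,-1],[-0.005,-0.0004,0,0,0,0,-1]]]}}

```text
time: 12.22
tool_pos: [0.5081, 0.0514, 0.0758]
eef_rot: [-0.0, 0.996, 0.091, 0.001]
ft_force: [1.7, 2.0, 6.9]
gripper_width: 0.0246
finger_force: 59.7
```

```bash
python3 -c "
from h import *
arc([112,114])"
```

```text
ang 111.61 r 71.7 Ftan -2.0 Frad 1.8 Fz 6.9
[-0.0009, -0.0007, -0.0, 0.0, 0.0, 0.0]
[-0.006, -0.0009, -0.0, 0.0, 0.0, 0.0]
```

Still free drag; continue in 2.5 mm steps, checking each.

Call:
{"api": "send_rows", "payload": {"rows": [[[-0.0025,-0.0002,0,0,0,0,-1],[-0.005,-0.0003,0,0,0,0,-1],[-0.005,-0.0003,0,0,0,0,-1],[-0.005,-0.0003,0,0,0,0,-1]]]}}

```text
time: 12.72
tool_pos: [0.5057, 0.0511, 0.0758]
eef_rot: [-0.0, 0.996, 0.091, 0.001]
ft_force: [2.9, 0.9, 7.0]
gripper_width: 0.0246
finger_force: 59.7
```

```bash
python3 -c "
from h import *
arc([114,116])"
```

```text
ang 113.61 r 71.7 Ftan -3.1 Frad 0.5 Fz 7.0
[-0.001, -0.0007, -0.0, 0.0, 0.0, 0.0]
[-0.006, -0.0007, -0.0, 0.0, 0.0, 0.0]
```

Call:
{"api": "send_rows", "payload": {"rows": [[[-0.0025,0,0,0,0,0,-1],[-0.005,0,0,0,0,0,-1],[-0.005,0,0,0,0,0,-1],[-0.005,0,0,0,0,0,-1]]]}}

```text
time: 13.22
tool_pos: [0.5032, 0.0506, 0.0758]
eef_rot: [-0.0, 0.996, 0.091, 0.001]
ft_force: [1.9, 1.7, 7.3]
gripper_width: 0.0242
finger_force: 59.7
```

```bash
python3 -c "
from h import *
arc([116,118])"
```

```text
ang 115.61 r 71.6 Ftan -2.2 Frad 1.3 Fz 7.3
[-0.001, -0.0007, -0.0, 0.0, 0.0, 0.0]
[-0.006, -0.0006, -0.0, 0.0, 0.0, 0.0]
```

Call:
{"api": "send_rows", "payload": {"rows": [[[-0.0025,0,0,0,0,0,-1],[-0.005,0,0,0,0,0,-1],[-0.005,0,0,0,0,0,-1],[-0.005,0,0,0,0,0,-1]]]}}

```text
time: 13.72
tool_pos: [0.5012, 0.0502, 0.0758]
eef_rot: [-0.0, 0.996, 0.091, 0.002]
ft_force: [6.9, 1.6, 4.4]
gripper_width: 0.0246
finger_force: 59.7
```

```bash
python3 -c "
from h import *
arc([118,120])"
```

```text
ang 117.28 r 71.6 Ftan -7.1 Frad 0.0 Fz 4.4
[-0.0018, -0.0006, -0.0, 0.0, 0.0, 0.0]
[-0.0068, -0.0003, -0.0, 0.0, 0.0, 0.0]
```

Call:
{"api": "send_rows", "payload": {"rows": [[[-0.001,0,0,0,0,0,-1],[-0.002,0,0,0,0,0,-1],[-0.002,0,0,0,0,0,-1],[-0.002,0,0,0,0,0,-1]]]}}

```text
time: 14.22
tool_pos: [0.5006, 0.05, 0.0758]
eef_rot: [-0.0, 0.996, 0.091, 0.002]
ft_force: [11.0, 3.1, 1.1]
gripper_width: 0.0241
finger_force: 59.5
```

```bash
python3 -c "
from h import *
arc([118,120])"
```

```text
ang 117.72 r 71.6 Ftan -11.4 Frad 0.5 Fz 1.1
[-0.0007, -0.0007, -0.0, 0.0, 0.0, 0.0]
[-0.0057, -0.0003, -0.0, 0.0, 0.0, 0.0]
```

Call:
{"api": "send_rows", "payload": {"rows": [[[0,0,0,0,0,0,0.3],[0,0,0,0,0,0,0.3],[0,0,0,0,0,0,0.3],[0,0,0,0,0,0,0.3],[0,0,-0.05,0,0,0,0.3],[0,0,-0.1,0,0,0,0.3],[0,0,-0.2,0,0,0,0.3],[0,0,-0.25,0,0,0,0.3],[0,0,-0.25,0,0,0,0.3]]]}}

```text
time: 15.35
tool_pos: [0.4998, 0.0497, 0.2016]
eef_rot: [0.0, 0.996, 0.091, 0.002]
ft_force: [-0.2, -0.1, 0.1]
gripper_width: 0.0555
finger_force: 0.0
```

```bash
python3 - <<'E'
from h import *
st()
a=cv2.resize(get_image('scene')[130:265,170:330,::-1],(640,540),interpolation=2)
cv2.imwrite('pics/s3.png',a)
E
```

```text
t 15.35 winch [-34.   62.9 201.6] yaw [ 10.5  -0.2 180. ] F [-0.2 -0.1  0.1] w 0.0555 0.0
```

View pics/s3.png

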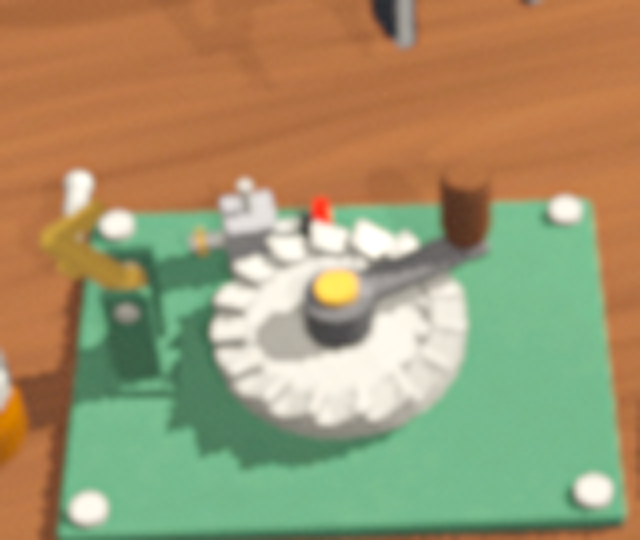

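The pawl is laid back at (75,240), the red dog sits at the buffer at (318,210), and the hand is clear.

```bash
python3 -c "
from plant import *
print(hand_in())"
```

```text
the job is handed in; nothing more can be done
None
```

I handed the job in: the pawl is laid back on its rest, the dog sits at the buffer after a gentle press of roughly 9 N, and the gripper is clear. It took about 15 s of the 62 s allowed. The hand-in gave no verdict. I didn't measure how hard the dog presses after release; I expect about 3 N, held by the bearing drag.

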